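# Lift a calibration weight with the weight tongs

### The arm

A 6-joint arm with a two-finger parallel gripper is mounted at the origin on the work surface; the furniture and walls round the work are solid. World frame = base frame: x ahead of the robot, y to its left, z up, the work surface at z = 0. Lengths are in m, angles in rad, forces in N, time in s.
With the tool pointing down it reaches from about 0.225 to 0.875 m from the base axis. Payload 3.4 kg.
Tool frame: the origin (TCP) lies midway between the tips of the shut fingers; the grasp point (between the pads) lies 19 mm behind it; z points along the fingers, y is the line along which they close (so a half turn about z gives the same grasp; the last joint's range is limited). The gripper opens to 85 mm and grips with 20 to 120 N. Pads are 22 mm wide; open, the fingers measure 114 mm over their backs; the gripper's body (76 mm by 85 mm) begins 54 mm behind the grasp point. The pads swing forward as they close: fully open they stand 13 mm farther back than shut.
Start: joints at [1.014, 0.276, 1.505, -0, 1.361, -0.121], TCP at [0.243, 0.521, 0.231] pointing down, gripper open.
Joint ranges: [-2.89, 2.89], [-0.75, 2.08], [0.22, 2.7], [-1.18, 4.32], [0.11, 2.71], [-2.7, 2.7]. Speed limits (rad/s): [2.57, 2.57, 3.14, 3.14, 3.14, 3.14].

### API

Orientations are given as a unit quaternion [w, x, y, z].
In Python, from rig import * gives the robot as it stands.
- The arm moves only by the tool apply_moves, never from a script. Its argument "steps" is one flat list of numbers, 4 for each row, row after row: the shift along the world's x, y, z in cm, then the turn about the world's z in degrees. A call has 1 to 8 rows; each row is the pose to reach, as a shift and turn from the pose commanded when the call began; what a row does not reach only later rows make up. A row lasts 1/12 s, in which the tool goes at most 41.7 mm and 7.16 degrees, less where a joint would pass 70% of its speed; a pose out of reach is approached as far as the arm can. A call with a gripper value outside its range is refused whole. "jaw" is the closure in counts, from 0 (fully open) to 255 (shut), set as the call begins (left out, the last holds). The fingers move at their own pace and stop on an object; "newtons" is the grip in N (left out, the last holds). Time passes only in rows, so rows that repeat a pose let the fingers close. It gives the time, the measured TCP pose, the force, the opening and the grip force at its end, in the units of the state.
- get_state(): the state, without advancing time (a new reading comes with each control period).
- get_image(name): name is "scene" or "top" or "wrist"; returns the picture (480x640x3 uint8, red, green, blue); there is no depth.
- calibration(name): a dict with "fx", "fy", "cx", "cy" (pixels), "xyz" and "rotation" of the camera in the world. Camera axes: x right, y up, looking along -z (the intrinsics and any distortion apply to the point x, -y, -z); pixel columns grow to the right and rows downward; lengths in m; the calibration is good to about 2 mm. A picture is of the moment at which its call begins: read the wrist's pose just before it. calibration takes no time and is no camera call; for the wrist camera it gives the pose at the moment of the call.
- sign_off(): hands the job in; it is judged then, once.
The state is a dict: "clock": time; "qpos": joint angles; "qd": joint speeds; "effort": joint torques, N m; "position": TCP position; "ee_rot": TCP orientation; "contact_force": force on the tool from outside, world axes, zero at the start; "moment": the same for the moment, N m; "width": finger opening in m; "gripper_force": force on a finger pad.
Only numpy, scipy, OpenCV 4.12 (cv2) and the standard library are available. Lean on these libraries where they do the work, as an engineer would, in place of code of your own. Each camera call takes 0.05 s, during which the arm holds its last target. There are 200 camera calls.

### The job

Slide the clear dust cover of the weight dock fully open to its end stop, then take the spring tongs from their stand and use them to grip the larger of the two calibration weights by its knob and lift it about 10 cm straight up out of its seat. Touch the weights only with the tongs, never with the gripper, and leave the smaller weight standing in its seat. Finish while still holding the tongs with the large weight hanging upright and still in the air; do not put it down.

Things in the scene. Friction and masses are not known exactly. Their poses are not given: they have to be found in the camera images.
- dock: Weight dock, fixed: aluminium plate 92 (x) x 244 (y) x 8 mm, two steel rails along y (12 mm high). Origin: centre of its underside, on the worktop. Two dark stop pins at its +y end, 20 mm high. Two round seats, 38 mm wide, floor 4 mm above the origin, on its centre line at y = -36 and y = -78 mm; either weight may stand in either seat.
- cover (a joint): Travel of the dust cover along the dock's +y, in m: 0 = shut, 0.115 = fully open, against the stop. It starts at 0 to 0.02. About 1.5 N of sliding friction; it stays where it is left.
- cover_grip (a point): Centre of the grey grip rib on the cover, 80 mm above the dock's underside; axes as the dock's. Rib 14 mm thick (x), 44 mm long (y), 68 to 92 mm up. The cover is a clear tunnel 70 mm wide, 110 mm long, roof 65 mm up, open below and at its -y end. Shut, it stands over both weights; fully open, it leaves both free from above.
- weight_large: The larger calibration weight, 0.2 kg (+-20 %): round brass body 33 mm wide, 35 mm high, with a round knob 18 mm wide on top, from 35 to 49 mm above the underside. Origin: centre of its underside, z up.
- weight_small: The smaller calibration weight, 0.1 kg: body 27 mm wide, 29 mm high, knob 15 mm wide from 29 to 40 mm above the underside. Origin: centre of its underside.
- stand: Tongs stand, fixed: wooden block 86 (x) x 56 (y) x 44 mm with a well 61 x 31 mm in its top, floor 6 mm above the underside. Origin: centre of its underside. The tongs stand upright in the well.
- tongs: Crossed spring tongs standing upright in the stand, jaws down, 117 mm high, 0.12 kg. Origin: midway between the open jaws, at the bottom of the tongs; z points up to the handles, x is the line along which handles and jaws close. Pivot 60 mm above the origin (20 mm long along y, 14 mm thick). Squeezed over the handles from both sides, the jaws close evenly about the middle.
- tongs_grip (a point): Point midway between the handles, 108 mm above the tongs' origin; axes as tongs. The handles are two black barrels, 18 mm across, 26 mm long (y), 66 mm over their outsides when open. A spring opens them: about 5 N at the barrels when open, 6 N at 60 mm, 9.5 N at 46 mm.
- tongs_arm (a joint): Closing angle of the tongs, rad: 0 = open (sprung), about 0.1 with the barrels squeezed to 60 mm, about 0.42 with the jaws on the large weight's knob (barrels about 46 mm over their outsides), 0.5 = fully shut (about 42 mm).
- tongs_jaws (a point): Middle of the jaws, 6.5 mm above the tongs' origin. Two upright V-shaped rubber pads, 11 mm high (1 to 12 mm above the origin), 18 mm long (y), about 53 mm over their outsides when open. With the barrels squeezed to 60 mm they are still about 4 mm clear of an 18 mm knob all round; at about 46 mm they are shut on it. To clamp firmly close further (35 mm) with some 50 N.

How it is judged:
By the outcome, as a careful person would: the job done as asked, in the order asked, and still so for the second after the job is handed in, while the arm keeps its last pose, push and grip.
It also fails if it takes over 61 s, if anything falls off the work surface, if the arm or the gripper's body presses on something with over 40 N, if the wrist force passes 120 N, or if a joint passes its speed limit or range.

## Working session

There is one attempt and no reset: what is moved stays moved. The work goes in short steps, Python scripts to look and compute and a tool call to move; the robot and the scene stay as the last step left them, time stands still between calls to the robot, and variables do not carry over. Pictures are saved under pics/ and viewed, at most 12 in all, crops included, and the job is handed in when it is done.

Besides the shell and the picture viewer there is one more tool, called after "Emit:" as name(argument=value, ...) on one line, values as JSON. apply_moves: Moves the arm, as the interface text tells. Its arguments: {"type":"object","properties":{"steps":{"type":"array","items":{"type":"number"}},"jaw":{"type":"number"},"newtons":{"type":"number"}},"required":["steps"]}

```bash
mkdir -p pics; ls; python3 - <<'E'
from rig import *
import cv2
s=get_state();print(s)
for n in("scene","top","wrist"):
    print(n,calibration(n))
    cv2.imwrite(f"pics/{n}0.png",get_image(n)[:,:,::-1])
E
```

```text
pics
{'clock': 0.0, 'qpos': array([ 1.01395674e+00,  2.76570796e-01,  1.50616048e+00, -1.15989117e-05,
        1.36068641e+00, -1.21013724e-01]), 'qd': array([ 1.10278645e-03, -1.19314337e-03, -9.73553312e-05,  6.06129150e-04,
        1.06174640e-03,  2.64386252e-04]), 'effort': array([ 6.14186301e-04, -4.16783524e+01, -2.45806360e+01, -8.78783817e-05,
        1.12146424e-02,  2.26467267e-05]), 'position': array([0.24246962, 0.52078043, 0.23044261]), 'ee_rot': array([-2.98041650e-04,  2.16191109e-01,  9.76350640e-01, -8.62493376e-04]), 'contact_force': array([-0.23438814, -0.35254948,  0.2976178 ]), 'moment': array([-0.06475473, -0.02456746,  0.0096962 ]), 'gripper_force': 0.0, 'width': 0.0856199753360864}
scene {'fx': 477.27789825944683, 'fy': 477.27789825944683, 'cx': 315.6058073379393, 'cy': 241.12452507965662, 'xyz': array([0.52283345, 0.32558849, 0.84982226]), 'rotation': array([ 0.0062105 , -0.00385607,  0.25223753,  0.96763774])}
top {'fx': 516.3397510329146, 'fy': 516.3397510329146, 'cx': 320.27164353519953, 'cy': 236.41837522066564, 'xyz': array([ 0.42609981, -0.08177987,  1.09075788]), 'rotation': array([ 0.70904025,  0.02791471, -0.03758176, -0.70361233])}
wrist {'fx': 374.3967448801577, 'fy': 374.3967448801577, 'cx': 318.08540334762637, 'cy': 234.859332559823, 'xyz': array([0.17299308, 0.5546436 , 0.37234724]), 'rotation': array([ 0.83343261, -0.12875306, -0.08138585,  0.53121472])}
```

View pics/top0.png

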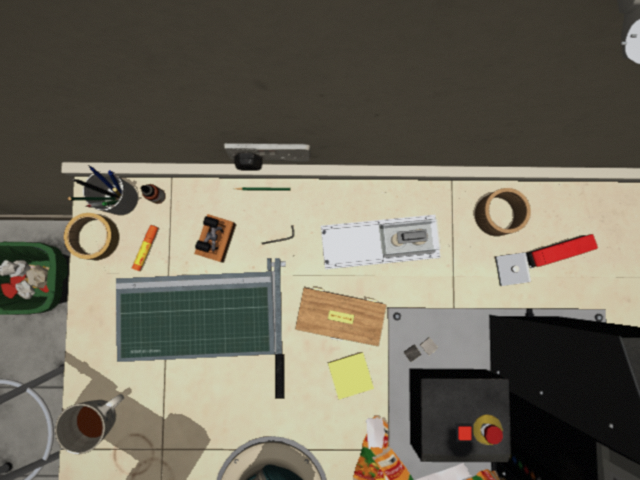

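View pics/scene0.png

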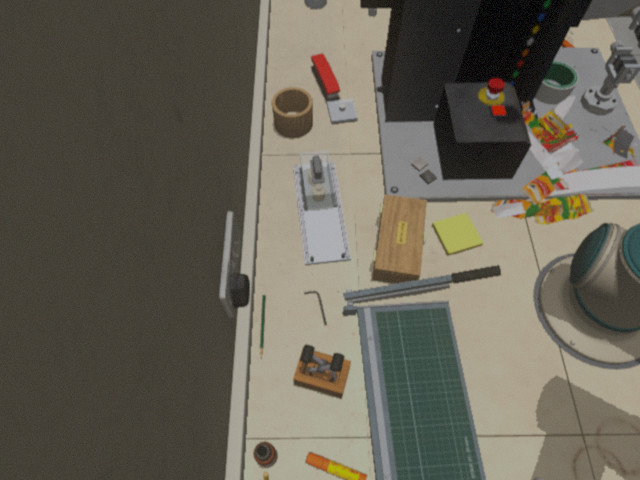

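Top view: the dock spans about (322–438, 215–267) with stop pins at left (+y) and the cover rib near (409,237). The stand with the tongs is near (215,238). The scene view agrees: rib (317,167), stand (322,370). Next I'll enlarge both for measuring.

```bash
cat > h.py <<'E'
import numpy as np, cv2
from rig import *
from scipy.spatial.transform import Rotation as R
def cam(n):
    c=calibration(n); q=c["rotation"]
    return c,R.from_quat([q[1],q[2],q[3],q[0]]).as_matrix()
def proj(cc,p):
    c,M=cc; v=(np.atleast_2d(p)-c["xyz"])@M
    return np.c_[c["cx"]+c["fx"]*v[:,0]/-v[:,2], c["cy"]+c["fy"]*v[:,1]/v[:,2]]
def unproj(cc,u,z):
    c,M=cc; u=np.atleast_2d(u)
    d=np.c_[(u[:,0]-c["cx"])/c["fx"],-(u[:,1]-c["cy"])/c["fy"],-np.ones(len(u))]@M.T
    return c["xyz"]+d*((z-c["xyz"][2])/d[:,2])[:,None]
def crop(im,x0,y0,w,h,k):
    return cv2.resize(im[y0:y0+h,x0:x0+w],None,fx=k,fy=k,interpolation=cv2.INTER_CUBIC)
E
python3 - <<'E'
from h import *
t=cv2.imread("pics/top0.png");s=cv2.imread("pics/scene0.png")
a=np.zeros((600,800,3),np.uint8)
a[:360,:800]=crop(t,310,205,133,72,6)[:360,:798].shape and cv2.copyMakeBorder(crop(t,310,205,133,60,6),0,0,0,2,0)[:360]
# dock lower part to row 265+ : use 5x instead
a[:]=0
c=crop(t,312,208,135,65,5);a[:325,:675]=c
c=crop(t,185,208,60,55,5);a[325:600,:300]=c
c=crop(s,285,340,75,55,5);a[325:600,300:675]=c
c=crop(s,290,145,63,122,2);a[:244,675:800]=c[:, :125]
cv2.imwrite("pics/m1.png",a)
# rough
T=cam("top");S=cam("scene")
print("rib top",unproj(T,[409,237],.092),unproj(S,[317,167],.092))
print("dock corners top",unproj(T,[[322,223],[325,267],[438,215],[440,259]],.008))
print("stand",unproj(T,[215,238],.044),unproj(S,[322,372],.044))
E
```

```text
rib top [[ 0.51927123 -0.26792457  0.092     ]] [[ 0.52211071 -0.26749116  0.092     ]]
dock corners top [[ 0.55526217 -0.09969401  0.008     ]
 [ 0.46251976 -0.10660373  0.008     ]
 [ 0.57448785 -0.3456649   0.008     ]
 [ 0.48115231 -0.3485696   0.008     ]]
stand [[0.51842569 0.11790656 0.044     ]] [[0.51864142 0.12646487 0.044     ]]
```

View pics/m1.png

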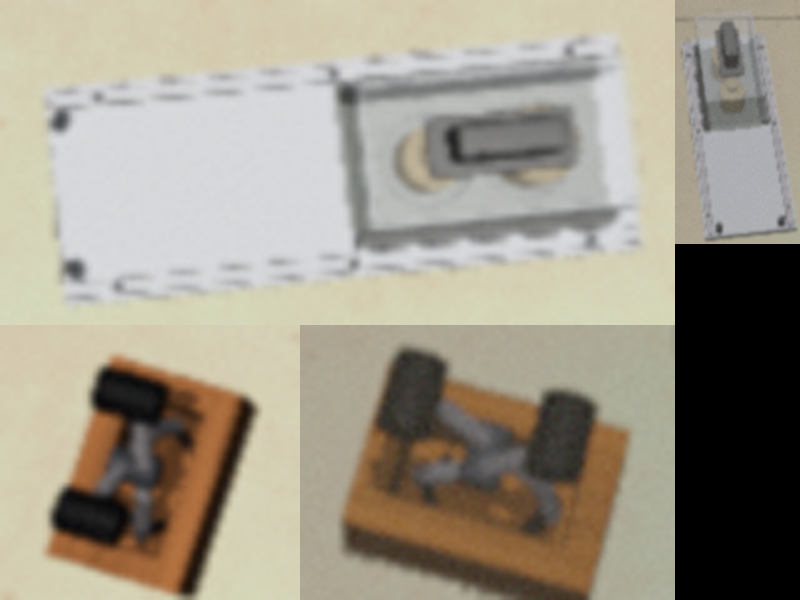

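The crop shows dock corners at full-frame (321.4,226), (325,268.4), (436,215) and (440,257), with the rib top centred at about (415,236). The barrels are at (211,221.6) and (202.6,246) in the top view, and (368,349) and (397,357) in the scene crop's offsets. One weight sits in each seat under the cover.

```bash
python3 - <<'E'
from h import *
T=cam("top");S=cam("scene")
# dock fit
P=unproj(T,[[321.4,226],[325,268.4],[436,215],[440,257]],.008)[:,:2]
print("sizes",np.linalg.norm(P[0]-P[2]),np.linalg.norm(P[1]-P[3]),np.linalg.norm(P[0]-P[1]),np.linalg.norm(P[2]-P[3]))
c=P.mean(0); d=(P[0]+P[1]-P[2]-P[3]);d/=np.linalg.norm(d)
print("dock c",c,"ydir ang",np.degrees(np.arctan2(d[1],d[0])))
rt=unproj(T,[415,235.8],.092)[0];rs=unproj(S,[316,166],.092)[0]
for r in(rt,rs):
    v=r[:2]-c; x=np.array([d[1],-d[0]]); print("rib",r,"in dock",v@x,v@d)
B=unproj(T,[[211,221.6],[202.6,246]],.114+.004)
off=np.array([[285+(412-300)/5,340+(392-325)/5],[285+(562-300)/5,340+(437-325)/5]])
B2=unproj(S,off,.118)
for b in(B,B2):
    e=b[0]-b[1];print("tongs",b.mean(0),np.linalg.norm(e),np.degrees(np.arctan2(e[1],e[0])))
s=get_state();M=R.from_quat(np.roll(s["ee_rot"],-1)).as_matrix();print("tool y",np.degrees(np.arctan2(M[1,1],M[0,1])),"clock",s["clock"])
E
```

```text
sizes 0.24428032997052446 0.24337727193025602 0.08965815875124894 0.08937760153790558
dock c [ 0.51707085 -0.22378295] ydir ang 96.0438617971167
rib [ 0.52171647 -0.27966294  0.092     ] in dock -0.0012637902241327903 -0.05605851990200504
rib [ 0.52407666 -0.27003082  0.092     ] in dock 0.0020974364556180757 -0.04672844080292812
tongs [0.51978124 0.11941127 0.118     ] 0.04861990642454101 -17.403792485599197
tongs [0.51816348 0.12308074 0.118     ] 0.04837272033380839 -17.58901479223015
tool y 65.02975654880899 clock 0.15
```

```bash
python3 - <<'E'
from h import *
T=cam("top");S=cam("scene")
for z in(0,.1,.3,.5):print(z,"scene tower base",unproj(S,[[385,122],[465,178],[526,175],[440,130]],z)[:,:2].round(2).tolist(),"top",unproj(T,[[492,316],[412,370],[412,460],[510,372]],z)[:,:2].round(2).tolist())
E
```

```text
0 scene tower base [[0.36, -0.47], [0.2, -0.3], [0.06, -0.31], [0.23, -0.44]] top [[0.36, -0.46], [0.25, -0.29], [0.07, -0.29], [0.25, -0.49]]
0.1 scene tower base [[0.38, -0.38], [0.24, -0.23], [0.12, -0.23], [0.27, -0.35]] top [[0.37, -0.42], [0.27, -0.27], [0.1, -0.27], [0.26, -0.46]]
0.3 scene tower base [[0.42, -0.19], [0.31, -0.08], [0.23, -0.08], [0.34, -0.17]] top [[0.38, -0.35], [0.3, -0.23], [0.17, -0.23], [0.3, -0.38]]
0.5 scene tower base [[0.46, -0.0], [0.39, 0.07], [0.33, 0.06], [0.4, 0.01]] top [[0.39, -0.29], [0.33, -0.19], [0.23, -0.19], [0.33, -0.3]]
```

View pics/wrist0.png

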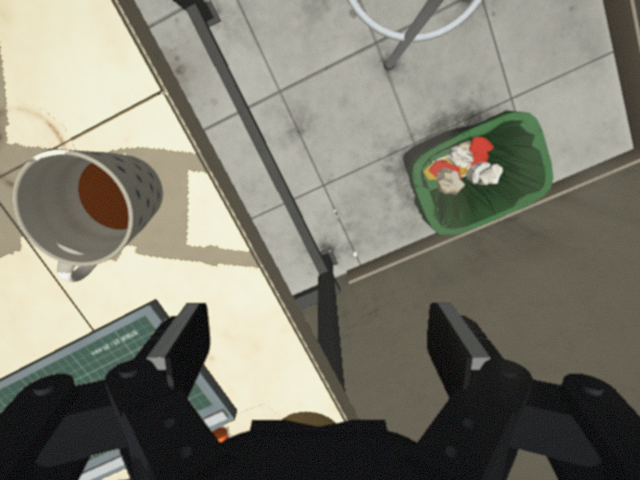

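Emit:
apply_moves(steps=[3, -3, 1, -7, 6, -6, 2, -14, 9, -10, 2, -21, 12, -14, 2, -28, 14, -18, 2, -35, 16, -22, 2, -42, 18, -26, 2, -49, 20, -30, 2, -56], jaw=0, newtons=30)

```text
clock: 0.82
position: [0.4286, 0.2483, 0.2512]
ee_rot: [-0.0, 0.651, 0.759, -0.0]
contact_force: [0.6, 0.2, -0.4]
width: 0.0855
gripper_force: 0.0
```

The wrist view looks past both finger pads (rows 300–380), with only the mug and mat below. The tower is clear of the path.

Emit:
apply_moves(steps=[1.5, -3.8, 0, -1, 3, -7.6, 0, -2, 4.5, -11.4, 0, -3, 5.5, -15.2, 0, -3, 6, -19, 0, -3, 6.5, -23, 0, -3, 7, -27, 0, -3, 7.5, -31, -2, -3])

```text
clock: 1.48
position: [0.505, -0.0597, 0.2356]
ee_rot: [0.003, 0.669, 0.743, 0.002]
contact_force: [0.5, 0.5, 0.8]
width: 0.0856
gripper_force: 0.0
```

Emit:
apply_moves(steps=[0.5, -4, -1, 0, 0.5, -8, -2, 0, 0.5, -12, -3, 0, 0.5, -15, -4, 0, 0.5, -18, -5, 0, 0.5, -18.7, -5, 0, 0.5, -18.7, -5, 0, 0.5, -18.7, -5, 0])

```text
clock: 2.15
position: [0.5076, -0.2435, 0.1826]
ee_rot: [-0.001, 0.669, 0.743, 0.0]
contact_force: [0.1, 0.5, -0.2]
width: 0.0854
gripper_force: 0.0
```

```bash
python3 - <<'E'
from h import *
s=get_state();print(s["position"],s["ee_rot"],s["qpos"])
W=cam("wrist");im=get_image("wrist")[:,:,::-1].copy()
c=np.array([.517,-.224]);a=np.radians(6.04);X=np.array([np.cos(a),np.sin(a)]);Y=np.array([-X[1],X[0]])
for y,z,x in [(-.05,.092,0),(-.05+.022,.092,.007),(-.05+.022,.092,-.007),(-.05-.022,.092,.007),(-.05-.022,.092,-.007)]:
    p=np.r_[c+x*X+y*Y,z]; u=proj(W,p)[0]; cv2.circle(im,tuple(int(round(v)) for v in u),3,(0,0,255),-1)
cv2.imwrite("pics/w1.png",im)
E
```

```text
[ 0.50761833 -0.24346353  0.1826028 ] [-6.48823575e-04  6.69296153e-01  7.42995365e-01  3.55227101e-04] [-5.71390512e-01  2.89931668e-01  1.60959950e+00  9.61423092e-04
  1.24322781e+00 -6.75974061e-01]
```

View pics/w1.png

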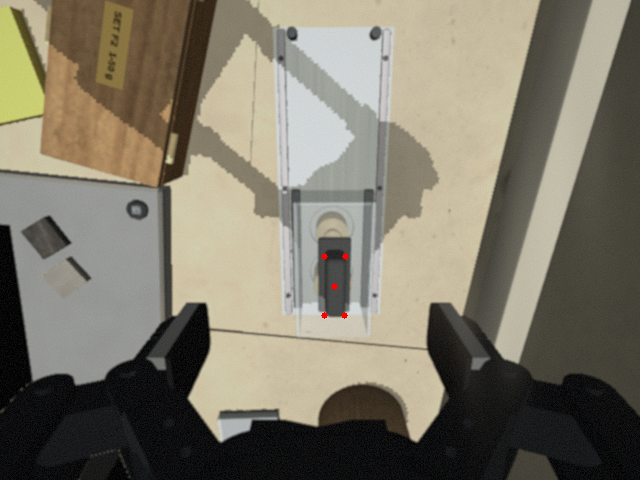

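The projected rib corners (red) land on the rib top, whose true centre is at about (335.5,284). That is 2 px off, so the rib is at about (0.522, -0.272). I'll align and descend.

Emit:
apply_moves(steps=[1.4, -2.9, -3, 0, 1.4, -2.9, -6, 0, 1.4, -2.9, -9, 0, 1.4, -2.9, -11, 0, 1.4, -2.9, -11, 0, 1.4, -2.9, -11, 0])

```text
clock: 2.7
position: [0.5218, -0.2711, 0.0727]
ee_rot: [-0.001, 0.668, 0.744, 0.0]
contact_force: [-0.4, 0.3, 1.4]
width: 0.0851
gripper_force: 0.0
```

Emit:
apply_moves(steps=[0, 0, 0, 0, 0, 0, 0, 0, 0, 0, 0, 0, 0, 0, 0, 0, 0, 0, 0, 0, 0, 0, 0, 0, 0, 0, 0, 0, 0, 0, 0, 0], jaw=255, newtons=30)

```text
clock: 3.37
position: [0.5225, -0.2731, 0.0736]
ee_rot: [0.001, 0.669, 0.743, 0.0]
contact_force: [0.2, 0.1, 4.7]
width: 0.0127
gripper_force: 34.5
```

Emit:
apply_moves(steps=[-0.1, 1, 0, 0, -0.2, 2.2, 0, 0, -0.4, 3.5, 0, 0, -0.5, 5, 0, 0, -0.7, 6.5, 0, 0, -0.8, 7.8, 0, 0, -0.95, 9, 0, 0, -1, 9.5, 0, 0])

```text
clock: 4.03
position: [0.5121, -0.1762, 0.0735]
ee_rot: [0.001, 0.669, 0.744, 0.0]
contact_force: [-0.1, -1.5, 4.9]
width: 0.0133
gripper_force: 34.6
```

Emit:
apply_moves(steps=[-0.02, 0.2, 0, 0, -0.04, 0.4, 0, 0, -0.06, 0.6, 0, 0, -0.06, 0.6, 0, 0])

```text
clock: 4.37
position: [0.5116, -0.171, 0.0735]
ee_rot: [0.001, 0.669, 0.744, 0.0]
contact_force: [1.6, -0.5, 6.7]
width: 0.0133
gripper_force: 34.7
```

Emit:
apply_moves(steps=[-0.03, 0.2, 0, 0, -0.05, 0.4, 0, 0, -0.05, 0.5, 0, 0, -0.05, 0.5, 0, 0])

```text
clock: 4.7
position: [0.5111, -0.1662, 0.0735]
ee_rot: [0.001, 0.669, 0.743, 0.0]
contact_force: [0.2, -0.6, 6.2]
width: 0.0131
gripper_force: 34.7
```

Emit:
apply_moves(steps=[-0.02, 0.15, 0, 0, -0.03, 0.3, 0, 0, -0.04, 0.4, 0, 0, -0.04, 0.4, 0, 0])

```text
clock: 5.03
position: [0.5107, -0.1626, 0.0735]
ee_rot: [0.001, 0.669, 0.744, -0.0]
contact_force: [0.1, -1.9, 6.7]
width: 0.0135
gripper_force: 34.6
```

Emit:
apply_moves(steps=[-0.02, 0.15, 0, 0, -0.03, 0.3, 0, 0, -0.04, 0.4, 0, 0, -0.04, 0.4, 0, 0])

```text
clock: 5.37
position: [0.5107, -0.1625, 0.0736]
ee_rot: [0.004, 0.668, 0.744, -0.002]
contact_force: [-0.5, -12.6, 3.2]
width: 0.0129
gripper_force: 34.2
```

```bash
python3 - <<'E'
from h import *
t=get_image("top")[:,:,::-1];w=get_image("wrist")[:,:,::-1]
a=np.zeros((600,800,3),np.uint8)
a[:325,:675]=crop(t,312,208,135,65,5)
a[325:600,:]=crop(w,120,0,400,138,2)[:275,:800]
cv2.imwrite("pics/m2.png",a)
E
```

```text
(no output)
```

View pics/m2.png

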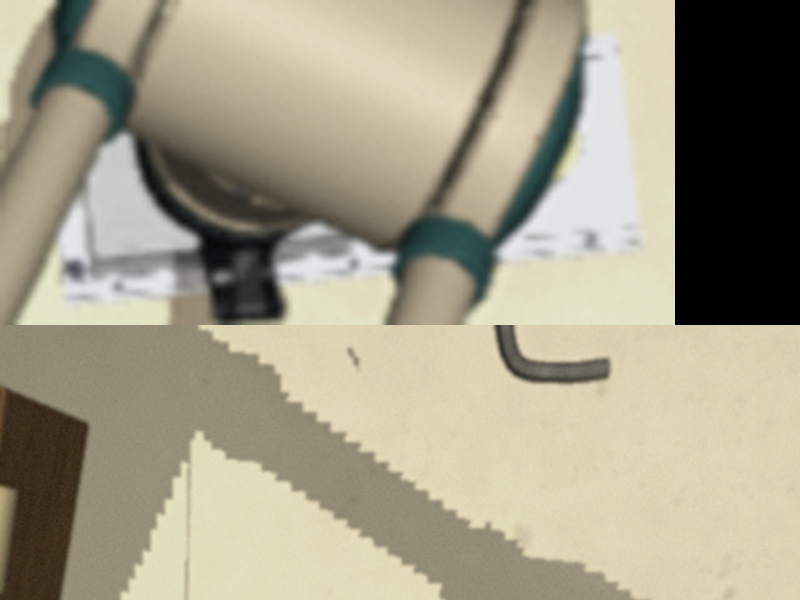

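The lower crop shows only the worktop. The top crop shows the cover hard against the +y end at (90,260), though the arm hides most of it. The push stalled at 12.6 N after about 111 mm of travel, so the cover is on its stop. I'll release, lift, and look at the seats.

Emit:
apply_moves(steps=[0, 0, 0, 0, 0, 0, 0, 0, 0, 0, 0, 0, 0, 0, 0, 0, 0, 0, 0, 0, 0, 0, 0, 0, 0, 0, 2, 0, 0, 0, 5, 0], jaw=0)

```text
clock: 6.13
position: [0.5075, -0.1576, 0.1205]
ee_rot: [-0.004, 0.669, 0.743, -0.001]
contact_force: [1.2, -0.1, -0.3]
width: 0.0855
gripper_force: 0.0
```

Emit:
apply_moves(steps=[0, 0, 3, 0, 0, -1, 6, 0, 0.3, -3, 9, 0, 0.6, -6, 9, 0, 0.8, -9, 9, 0, 1, -10.5, 9, 0, 1, -10.5, 9, 0, 1, -10.5, 9, 0])

```text
clock: 6.8
position: [0.5195, -0.2636, 0.2119]
ee_rot: [-0.001, 0.67, 0.743, 0.0]
contact_force: [-1.1, 1.2, 0.1]
width: 0.0851
gripper_force: 0.0
```

```bash
python3 - <<'E'
from h import *
s=get_state();print(s["position"],s["ee_rot"],s["clock"])
W=cam("wrist");im=get_image("wrist")[:,:,::-1].copy()
c=np.array([.517,-.224]);a=np.radians(6.04);X=np.array([np.cos(a),np.sin(a)]);Y=np.array([-X[1],X[0]])
for y,z in [(-.036,.053),(-.078,.053)]:
    p=np.r_[c+y*Y,z]; u=proj(W,p)[0];print(u)
    for q in [(9,9),(-9,9),(9,-9),(-9,-9)]:
        uu=proj(W,np.r_[p[:2]+q[0]/1000*X+q[1]/1000*Y,z])[0]
        cv2.circle(im,tuple(int(round(v)) for v in uu),1,(0,0,255),-1)
cv2.imwrite("pics/w2.png",crop(im,220,20,200,330,1.8))
E
```

```text
[ 0.51945479 -0.26355833  0.21190671] [-1.31129980e-03  6.69522984e-01  7.42790092e-01  3.65189573e-04] 6.8
[319.83835079 211.82331072]
[319.86711122 259.36093381]
```

View pics/w2.png

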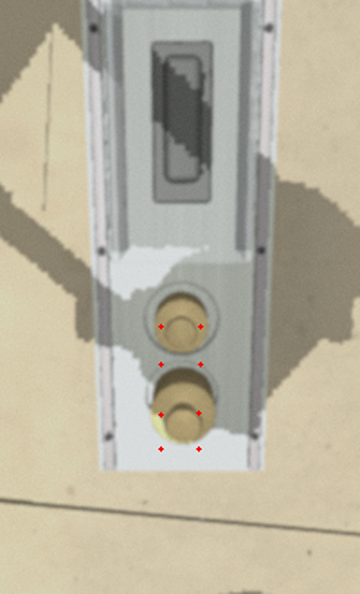

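The large weight is in the -y seat, with its knob centre at crop (182,420). The small one is nearer the cover at (182,331), and the cover is clear of both. The knobs sit a few mm to +y of my prediction, so I'll work that out.

```bash
python3 - <<'E'
from h import *
W=cam("wrist");T=cam("top")
f=lambda x,y:(x/1.8+220,y/1.8+20)
c=np.array([.517,-.224]);a=np.radians(6.04);X=np.array([np.cos(a),np.sin(a)]);Y=np.array([-X[1],X[0]])
for n,u,z in [("large knob",f(182,420),.053),("small knob",f(182,331),.044),("small ring",f(182,318),.008),("end L",f(103,470),.008),("end R",f(262,470),.008),("L large bottom edge body",f(183,443),.039)]:
    p=unproj(W,u,z)[0];v=p[:2]-c;print(n,p.round(4),"dock",(v@X).round(4),(v@Y).round(4))
E
```

```text
large knob [ 0.5256 -0.2951  0.053 ] dock 0.0011 -0.0716
small knob [ 0.5213 -0.2542  0.044 ] dock 0.0011 -0.0305
small ring [ 0.5217 -0.2553  0.008 ] dock 0.0013 -0.0316
end L [ 0.4869 -0.3457  0.008 ] dock -0.0427 -0.1179
end R [ 0.5754 -0.3364  0.008 ] dock 0.0462 -0.1179
L large bottom edge body [ 0.5281 -0.3124  0.039 ] dock 0.0017 -0.0891
```

Emit:
apply_moves(steps=[0, 4, 1, 0, 0, 8, 2, -3, 0, 12, 2, -7, 0, 16, 2, -11, 0, 20, 2, -15, 0, 24, 2, -19, 0.2, 28, 2, -23.5, 0.5, 32, 2, -23.5])

```text
clock: 7.52
position: [0.5229, 0.0596, 0.2327]
ee_rot: [-0.001, 0.807, 0.591, -0.0]
contact_force: [0.6, -0.2, 1.1]
width: 0.0851
gripper_force: 0.0
```

Emit:
apply_moves(steps=[0.2, 4, 0, 0, 0.4, 8, 0, 0, 0.4, 9.4, 0, 0, 0.4, 9.4, 0, 0, 0.4, 9.4, 0, 0, 0.4, 9.4, 0, 0])

```text
clock: 8.02
position: [0.528, 0.15, 0.2326]
ee_rot: [0.0, 0.806, 0.592, -0.001]
contact_force: [-0.9, 0.8, 0.7]
width: 0.0855
gripper_force: 0.0
```

```bash
python3 - <<'E'
from h import *
s=get_state();print(s["position"],s["ee_rot"],s["clock"])
import pickle
W=cam("wrist");w=get_image("wrist")[:,:,::-1].copy();pickle.dump(W,open("W3.pkl","wb"))
t=get_image("top")[:,:,::-1];sc=get_image("scene")[:,:,::-1]
for n,i in(("w3",w),("t3",t),("s3",sc)):cv2.imwrite(f"pics/{n}.png",i)
a=np.zeros((600,800,3),np.uint8)
a[:360,:480]=crop(w,180,130,240,180,2)
a[360:600,:420]=crop(t,375,212,70,40,6)
a[:600,500:800]=crop(sc,295,150,50,100,6)
cv2.imwrite("pics/m3.png",a)
E
```

```text
[0.52797341 0.15000081 0.23258253] [ 5.12059648e-05  8.06027620e-01  5.91877598e-01 -6.18334494e-04] 8.0167
```

View pics/m3.png

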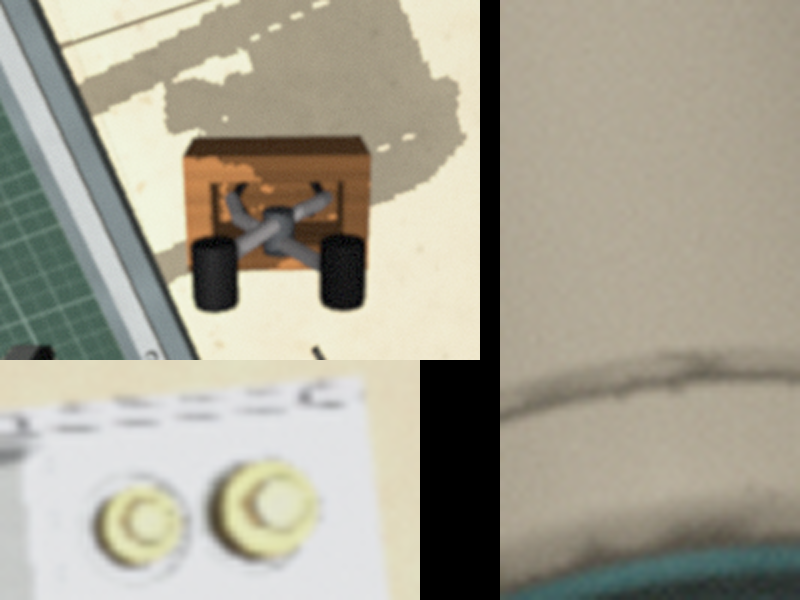

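Wrist crop: the barrels are centred at (215,273) and (343,271), level, so the yaw is right. Top crop: the large knob is at (281,500) and the small at (151,520). In the scene view the arm hides the dock.

```bash
python3 - <<'E'
from h import *
import pickle
W=pickle.load(open("W3.pkl","rb"));T=cam("top")
B=unproj(W,[(180+215/2,130+273/2),(180+343/2,130+271/2)],.114);e=B[1]-B[0]
print("tongs wrist",B.mean(0),np.linalg.norm(e),np.degrees(np.arctan2(e[1],e[0])))
print("stand top/bottom corners",unproj(W,[(180+184/2,130+155/2),(180+370/2,130+154/2)],.044))
B=unproj(T,[[211,221.6],[202.6,246]],.114);print("tongs top",B.mean(0))
print("knobs top",unproj(T,(421.8,235.3),.053),unproj(T,(400.2,238.7),.044))
E
```

```text
tongs wrist [0.52026596 0.1225152  0.114     ] 0.04792326054610321 -16.480747808567564
stand top/bottom corners [[0.48801829 0.16231225 0.044     ]
 [0.56837083 0.13755462 0.044     ]]
tongs top [0.52016646 0.12023857 0.114     ]
knobs top [[ 0.52658242 -0.30120457  0.053     ]] [[ 0.52011669 -0.25884476  0.044     ]]
```

Emit:
apply_moves(steps=[-0.8, -2.85, 0, 0.4, -0.8, -2.85, -2, 0.4, -0.8, -2.85, -5, 0.4, -0.8, -2.85, -8, 0.4, -0.8, -2.85, -11, 0.4, -0.8, -2.85, -13, 0.4, -0.8, -2.85, -14.2, 0.4, -0.8, -2.85, -14.2, 0.4])

```text
clock: 8.83
position: [0.5186, 0.1201, 0.088]
ee_rot: [-0.002, 0.805, 0.593, -0.003]
contact_force: [0.2, -0.2, 0.7]
width: 0.0853
gripper_force: 0.0
```

Emit:
apply_moves(steps=[0, 0, 0, 0, 0, 0, 0, 0, 0, 0, 0, 0, 0, 0, 0, 0, 0, 0, 0, 0, 0, 0, 0, 0, 0, 0, 0, 0, 0, 0, 0, 0], jaw=76, newtons=30)

```text
clock: 9.5
position: [0.5241, 0.1216, 0.0949]
ee_rot: [0.002, 0.804, 0.594, 0.004]
contact_force: [-1.3, 0.3, 10.7]
width: 0.0601
gripper_force: 10.8
```

Emit:
apply_moves(steps=[0, 0, 0.5, 0, 0, 0, 1, 0, 0, 0, 1.5, 0, 0, 0, 2, 0])

```text
clock: 9.83
position: [0.521, 0.1216, 0.1116]
ee_rot: [0.0, 0.804, 0.594, 0.0]
contact_force: [-0.1, 0.6, -1.7]
width: 0.0599
gripper_force: 6.0
```

Emit:
apply_moves(steps=[0, 0, 1.5, 0, 0, 0, 3, 0, 0, 0, 4.5, 0, 0, 0, 6, 0, 0, 0, 8, 0, 0, 0, 10, 0, 0, 0, 12, 0, 0, 0, 12, 0])

```text
clock: 10.5
position: [0.5233, 0.1219, 0.2351]
ee_rot: [0.002, 0.804, 0.594, 0.004]
contact_force: [1.6, 0.8, -1.0]
width: 0.06
gripper_force: 6.0
```

Emit:
apply_moves(steps=[0, -1, 0, 2, 0, -3, 0, 5, 0, -6, 0, 8, 0, -9, 0, 11, 0, -12, 0, 14, 0, -15, 0, 17, 0, -18, 0, 20, 0, -21, 0, 23])

```text
clock: 11.17
position: [0.5201, -0.0896, 0.2298]
ee_rot: [-0.001, 0.669, 0.744, -0.0]
contact_force: [1.3, 0.4, -1.6]
width: 0.0599
gripper_force: 6.0
```

Emit:
apply_moves(steps=[0, -3, 0, 0, 0, -6, 0, 0, 0.1, -9, 0, 0, 0.2, -12, 0, 0, 0.3, -15, 0, 0, 0.4, -17, 0, 0, 0.5, -18, 0, 0, 0.5, -18.5, 0, 0])

```text
clock: 11.83
position: [0.5256, -0.2745, 0.2296]
ee_rot: [-0.001, 0.67, 0.742, -0.0]
contact_force: [0.3, 0.2, -0.9]
width: 0.0605
gripper_force: 6.0
```

Emit:
apply_moves(steps=[0, 0, 0, 0, 0, 0, 0, 0, 0, 0, 0, 0, 0, 0, 0, 0])

```text
clock: 12.17
position: [0.526, -0.272, 0.231]
ee_rot: [-0.0, 0.669, 0.743, 0.0]
contact_force: [0.6, -0.4, -1.3]
width: 0.06
gripper_force: 6.0
```

Emit:
apply_moves(steps=[0, -1, -1, 0, 0, -2, -2, 0, 0, -2.5, -4, 0, 0, -2.5, -5.6, 0, 0, -2.5, -5.6, 0, 0, -2.5, -5.6, 0, 0, -2.5, -5.6, 0, 0, -2.5, -5.6, 0])

```text
clock: 12.83
position: [0.5265, -0.2989, 0.1758]
ee_rot: [0.001, 0.67, 0.743, 0.0]
contact_force: [0.5, 0.8, -0.4]
width: 0.06
gripper_force: 6.0
```

```bash
python3 - <<'E'
from h import *
import pickle
s=get_state();print(s["position"],s["ee_rot"],s["clock"])
W=cam("wrist");w=get_image("wrist")[:,:,::-1].copy();pickle.dump(W,open("W4.pkl","wb"))
cv2.imwrite("pics/w4.png",w);cv2.imwrite("pics/m4.png",crop(w,220,180,200,150,4))
E
```

```text
[ 0.52654295 -0.29894898  0.17578348] [1.04484028e-03 6.69572056e-01 7.42746363e-01 1.04374678e-04] 12.8333
```

View pics/m4.png

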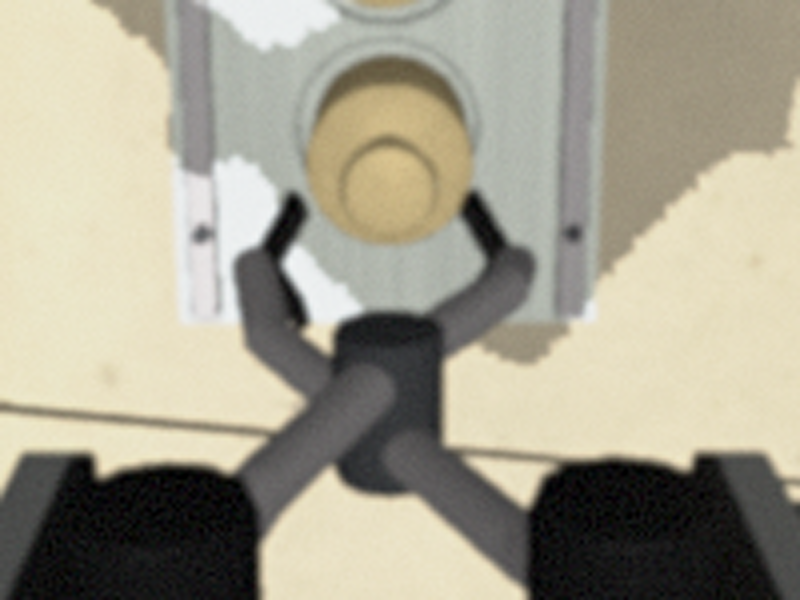

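The view shows the knob top centred at crop (389,190). The open V pads have tips at (298,198) left and (480,200) right, and the left pad's far end is at (300,320), so the pad midpoint is at about (389,259).

```bash
python3 - <<'E'
from h import *
import pickle
W=pickle.load(open("W4.pkl","rb"))
f=lambda x,y:(x/4+220,y/4+180)
print("knob",unproj(W,f(389,190),.053))
k=W[0]
print("knob px width->mm",96/4/k["fx"]*(k["xyz"][2]-.053)*1000)
for z in(.096,.1005,.104):print(z,"jaw mid",unproj(W,f(389,259),z), "pad len mm",125/4/k["fx"]*(k["xyz"][2]-z)*1000)
a=unproj(W,f(341,395),.149)  # pivot left mid
b=unproj(W,f(440,395),.149);print("pivot",(a+b)/2)
print("barrels top", unproj(W,f(389,560),.2058))
E
```

```text
knob [[ 0.52652016 -0.2988119   0.053     ]]
knob px width->mm 16.954205753491564
0.096 jaw mid [[ 0.52634657 -0.29738928  0.096     ]] pad len mm 18.486681682301104
0.1005 jaw mid [[ 0.52618439 -0.29584173  0.1005    ]] pad len mm 18.11107745517297
0.104 jaw mid [[ 0.52605825 -0.29463808  0.104     ]] pad len mm 17.818940834073317
pivot [[ 0.5264255  -0.29667986  0.149     ]]
barrels top [[ 0.52513788 -0.28632281  0.2058    ]]
```

Emit:
apply_moves(steps=[0, -0.25, 0, 0, 0, -0.25, -1, 0, 0, -0.25, -2, 0, 0, -0.25, -3, 0, 0, -0.25, -3.6, 0, 0, -0.25, -4.1, 0, 0, -0.25, -4.3, 0, 0, -0.25, -4.3, 0])

```text
clock: 13.55
position: [0.5256, -0.3006, 0.1309]
ee_rot: [-0.001, 0.67, 0.743, -0.0]
contact_force: [-0.1, 0.2, -1.0]
width: 0.0602
gripper_force: 6.0
```

Emit:
apply_moves(steps=[0, 0, 0, 0, 0, 0, -0.1, 0, 0, 0, -0.1, 0, 0, 0, -0.1, 0])

```text
clock: 13.88
position: [0.5261, -0.301, 0.1312]
ee_rot: [0.0, 0.67, 0.743, 0.0]
contact_force: [0.6, 0.4, -1.0]
width: 0.0598
gripper_force: 6.0
```

Emit:
apply_moves(steps=[0, 0, -0.1, 0, 0, 0, -0.1, 0, 0, 0, -0.1, 0])

```text
clock: 14.13
position: [0.5259, -0.3008, 0.1298]
ee_rot: [0.0, 0.67, 0.743, 0.0]
contact_force: [-0.3, -0.0, -0.0]
width: 0.0599
gripper_force: 6.0
```

Emit:
apply_moves(steps=[0, 0, -0.1, 0, 0, 0, -0.1, 0, 0, 0, -0.1, 0])

```text
clock: 14.38
position: [0.5259, -0.3009, 0.1287]
ee_rot: [-0.0, 0.67, 0.743, 0.0]
contact_force: [-0.7, -0.2, -1.8]
width: 0.0598
gripper_force: 6.0
```

Emit:
apply_moves(steps=[0, 0, -0.1, 0, 0, 0, -0.1, 0, 0, 0, -0.1, 0])

```text
clock: 14.63
position: [0.5259, -0.3008, 0.1277]
ee_rot: [-0.0, 0.67, 0.743, 0.0]
contact_force: [-1.0, 1.2, -1.1]
width: 0.0605
gripper_force: 6.0
```

Emit:
apply_moves(steps=[0, 0, 0, 0, 0, 0, 0.1, 0, 0, 0, 0.2, 0, 0, 0, 0.2, 0, 0, 0, 0.2, 0, 0, 0, 0.2, 0, 0, 0, 0.2, 0, 0, 0, 0.2, 0], jaw=151, newtons=50)

```text
clock: 15.3
position: [0.5271, -0.3021, 0.1347]
ee_rot: [0.003, 0.669, 0.743, -0.0]
contact_force: [-3.3, 1.2, 20.0]
width: 0.0425
gripper_force: 47.9
```

```bash
python3 - <<'E'
from h import *
w=get_image("wrist")[:,:,::-1].copy();cv2.imwrite("pics/m5.png",crop(w,220,180,200,150,4))
E
```

```text
(no output)
```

View pics/m5.png

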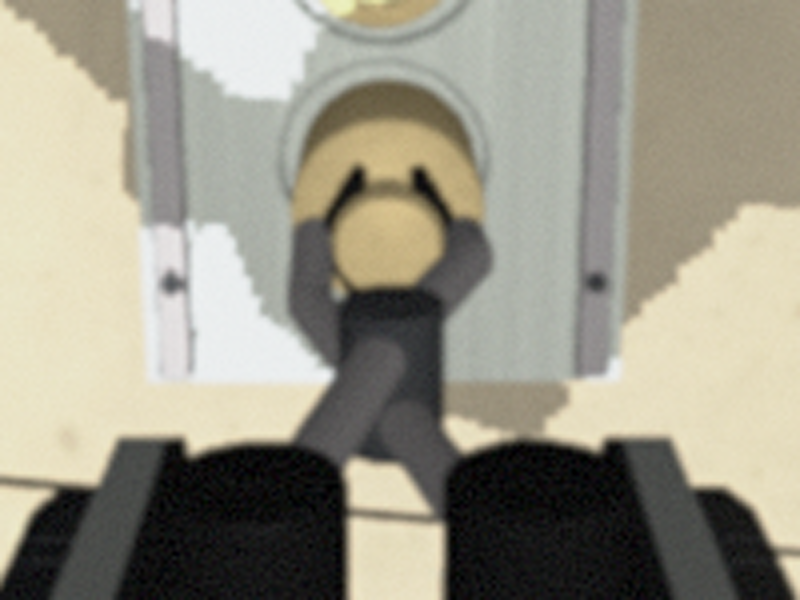

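The pads enclose the knob, which is centred at about (388,240) with the V's on both sides. I'll lift gently and watch the force.

Emit:
apply_moves(steps=[0, 0, 0.2, 0, 0, 0, 0.5, 0, 0, 0, 0.8, 0, 0, 0, 1.1, 0, 0, 0, 1.5, 0, 0, 0, 1.9, 0, 0, 0, 2, 0, 0, 0, 2, 0])

```text
clock: 16.02
position: [0.5262, -0.301, 0.1501]
ee_rot: [0.0, 0.67, 0.743, 0.0]
contact_force: [0.6, -0.3, -3.1]
width: 0.0418
gripper_force: 50.9
```

Emit:
apply_moves(steps=[0, 0, 0.6, 0, 0, 0, 1.5, 0, 0, 0, 2.6, 0, 0, 0, 3.8, 0, 0, 0, 5, 0, 0, 0, 6.2, 0, 0, 0, 7.2, 0, 0, 0, 8, 0])

```text
clock: 16.68
position: [0.5264, -0.3011, 0.2319]
ee_rot: [0.001, 0.67, 0.743, 0.0]
contact_force: [-0.2, -0.1, -2.6]
width: 0.0425
gripper_force: 51.0
```

Emit:
apply_moves(steps=[0, 0, 0.1, 0, 0, 0, 0.1, 0, 0, 0, 0.1, 0, 0, 0, 0.1, 0, 0, 0, 0.1, 0, 0, 0, 0.1, 0, 0, 0, 0.1, 0, 0, 0, 0.1, 0])

```text
clock: 17.35
position: [0.5259, -0.3008, 0.2305]
ee_rot: [-0.0, 0.67, 0.743, 0.0]
contact_force: [-0.4, -1.4, -2.8]
width: 0.0419
gripper_force: 51.0
```

```bash
python3 - <<'E'
from h import *
w=get_image("wrist")[:,:,::-1];t=get_image("scene")[:,:,::-1]
a=np.zeros((600,800,3),np.uint8);a[:450,:500]=crop(w,195,100,250,225,2);a[:600,510:800]=crop(t,270,120,97,200,3)[:600,:290]
cv2.imwrite("pics/m6.png",a)
s=get_state();print(s["position"],s["contact_force"],s["width"],s["qd"].round(3),s["clock"])
E
```

```text
[ 0.52589284 -0.30085034  0.23067937] [ 0.45117434 -0.43436294 -2.68579026] 0.041701114021937186 [ 0.    -0.001 -0.    -0.001  0.001  0.002] 17.45
```

View pics/m6.png

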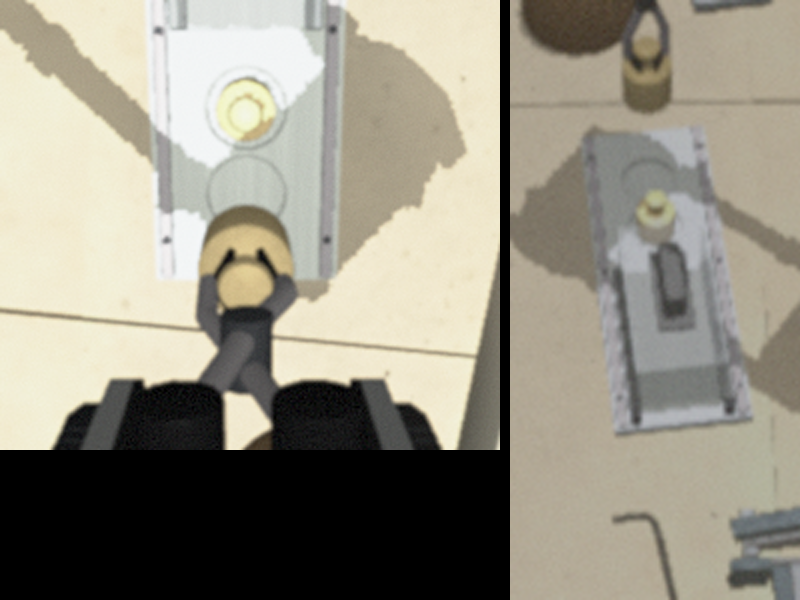

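The large weight hangs upright in the tongs, at (246,260) in the wrist crop. The small one is still in its seat at (246,110), and the cover is against the stop pins. I'm handing it in.

```bash
python3 -c "
from rig import *
print(sign_off())"
```

```text
the job is handed in; nothing more can be done
None
```

The job is handed in after about 17.5 s: the cover is open to its stop, and the large weight hangs upright and still in the tongs, about 10 cm above its seat. The small weight is still standing in its seat.

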